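# Open the shorter storage jar

## Task

I am about to refill the shorter of the two white storage jars. Take its wooden lid off by the knob and set it down, without dropping it, flat with the knob up inside the white tray, near the tray's middle. Leave the jar standing where it is, and leave the taller jar closed and in its place.

Things in the scene. Friction and masses are not known exactly. Their poses are not given: they have to be found in the camera images.
- short_jar: The shorter of two white ceramic storage jars: a plain round open jar, 96 mm outer diameter, 95 mm high, wall 5 mm, 0.7 kg, standing loose on the worktop left or right of the tray. Origin at the centre of its underside, z up.
- short_lid: The shorter jar's wooden lid, 90 g, loose, lifts straight up. Plug 78 mm across, 8 high, in the mouth with 4 mm play; disc 98 across, 10 thick, on the rim; upright round knob 28 across, 26 high. Origin: centre of plug underside, z up; disc top at 18 mm, knob top at 44. Origin is 87 mm above worktop on the jar, 2 mm when flat in the tray (stands on its plug).
- tall_lid: Lid of the taller jar (same lid as the other), to be left alone. Its jar, of the same make and diameter, is 160 mm high and stands loose on the other side of the tray. Origin: centre of the plug underside, 152 mm above the worktop; knob top at 196 mm.
- tray: White melamine tray, flat and rectangular, lying loose on the worktop between the jars: 212 mm along its x, 337 mm along its y, rim 14 mm high, flat floor 176 by 300 mm whose top is 2 mm above the worktop. Origin at the centre of its underside, z up. A microwave 270 mm tall stands close behind it and the left jar: keep the arm clear.

How it is judged:
By the outcome, as a careful person would: the job done as asked, in the order asked, and still so for the second after the job is handed in, with the robot touching nothing.
It also fails if it takes over 51 s, if anything falls off the work surface, if the arm or the gripper's body presses on something with over 40 N, if the wrist force passes 120 N, or if a joint passes its speed limit or range.

## Robot

A 7-joint arm with a two-finger parallel gripper is mounted at the origin on a cart in front of the work surface, level with it; the furniture and walls round the work are solid. World frame = base frame: x ahead of the robot, y to its left, z up, the work surface at z = 0. Lengths are in m, angles in rad, forces in N, time in s.
With the tool pointing down it reaches from about 0.35 to 0.9 m from the base axis. Payload 8.1 kg.
Tool frame: the origin (TCP) lies at the very end of the fingers, on their centre line; the grasp point (between the pads) lies 19 mm behind it; z points along the fingers, y is the line along which they close (so a half turn about z gives the same grasp; the last joint's range is limited). The gripper opens to 92 mm and grips with 3 to 60 N. Pads are 19 mm wide; open, the fingers measure 130 mm over their backs; the gripper's body (75 mm by 190 mm) begins 47 mm behind the grasp point.
Start: joints at [-1.246, 0.434, 0.025, 1.573, -0.012, 1.134, -0.075], TCP at [0.259, 0.569, 0.227] pointing down, gripper open.
Joint ranges: [-2.62, 2.62], [-0.44, 2.09], [-1.27, 1.32], [0.08, 2.57], [-1.32, 4.46], [0.12, 2], [-2.74, 2.74]. Speed limits (rad/s): [2.22, 2.22, 3.01, 3.01, 3.14, 3.14, 3.14].

## Interface

Orientations are given as a rotation vector (axis times angle).
In Python, from plant import monitor, snapshot, camera_params, ctrl gives the robot as it stands. The module is installed in compiled form; this text tells all that it offers.
- The arm moves only by the tool jog_arm, never from a script. Its argument "series" is text: rows parted by semicolons, each of 4 numbers parted by spaces: the shift along the tool's x, y, z in m, then the turn about the tool's z in degrees. A call has 1 to 10 rows; each row shifts and turns the commanded pose from where the row before left it, along the tool's axes as they then stand; what a row does not reach is not made up. A row lasts 1/10 s, in which the tool goes at most 50 mm and 8.59 degrees, less where a joint would pass 70% of its speed; a pose out of reach is approached as far as the arm can. A call is refused whole if a number of a shift passes 0.05 or a number of a turn 8.59, either way. A call with a gripper value outside its range is refused whole. "jaw" is the finger opening in m, from 0 to 0.0918, set as the call begins (left out, the last holds). The fingers move at their own pace and stop on an object; the grip force is fixed at half the most. Time passes only in rows, so rows that do not move let the fingers close. It gives the time, the measured TCP pose, the force, the opening and the grip force at its end, in the units of the state.
- monitor.read_state(): the state, without advancing time (a new reading comes with each control period).
- snapshot(name): name is "scene" or "top"; returns the picture (384x512x3 uint8, blue, green, red); there is no depth.
- camera_params(name): a dict with "camera_matrix" (3x3 intrinsics, pixels), "dist_coeffs" ([k1, k2, p1, p2, k3] as OpenCV has them; the pictures are not rectified), "xyz" and "attitude" of the camera in the world. Camera axes: x right, y up, looking along -z (the intrinsics and any distortion apply to the point x, -y, -z); pixel columns grow to the right and rows downward; lengths in m; the calibration is good to about 2 mm. A picture is of the moment at which its call begins. camera_params takes no time and is no camera call.
- ctrl.close_job(): hands the job in; it is judged then, once.
The state is a dict: "clock": time; "joint_positions": joint angles; "joint_velocities": joint speeds; "tau": joint torques, N m; "position": TCP position; "orientation": TCP orientation; "ft_force": force on the tool from outside, world axes, zero at the start; "moment": the same for the moment, N m; "grip_width": finger opening in m; "grip_force": force on a finger pad.
Only numpy, scipy, OpenCV 4.12 (cv2) and the standard library are available. Lean on these libraries where they do the work, as an engineer would, in place of code of your own. Each camera call takes 0.05 s, during which the arm holds its last target. There are 200 camera calls.

## Working session

There is one attempt and no reset: what is moved stays moved. The work goes in short steps, Python scripts to look and compute and a tool call to move; the robot and the scene stay as the last step left them, time stands still between calls to the robot, and variables do not carry over. Pictures are saved under pics/ and viewed, at most 10 in all, crops included, and the job is handed in when it is done.

Besides the shell and the picture viewer there is one more tool, called after "Emit:" as name(argument=value, ...) on one line, values as JSON. jog_arm: Moves the arm, as the interface text tells. Its arguments: {"type":"object","properties":{"series":{"type":"string"},"jaw":{"type":"number"}},"required":["series"]}

```bash
mkdir -p pics; python3 - <<'E'
from plant import monitor, snapshot, camera_params
import cv2
for n in ("scene","top"):
    cv2.imwrite(f"pics/{n}0.png",snapshot(n)); print(n,camera_params(n))
s=monitor.read_state(); print(s)
E
```

```text
scene {'camera_matrix': array([[368.9977073 ,   0.        , 253.52598104],
       [  0.        , 368.9977073 , 194.36079454],
       [  0.        ,   0.        ,   1.        ]]), 'dist_coeffs': array([0.0371687, 0.       , 0.       , 0.       , 0.       ]), 'xyz': array([-0.40563242, -0.50499452,  0.69568607]), 'attitude': array([ 0.95805882, -0.53214085, -0.96518173])}
top {'camera_matrix': array([[356.73595215,   0.        , 259.53785352],
       [  0.        , 356.73595215, 192.78566162],
       [  0.        ,   0.        ,   1.        ]]), 'dist_coeffs': array([-0.09407665,  0.        ,  0.        ,  0.        ,  0.        ]), 'xyz': array([ 0.34681244, -0.00544386,  1.10607654]), 'attitude': array([ 0.11831541, -0.08773996, -1.5848657 ])}
{'clock': 0.1, 'joint_positions': array([-1.24559192,  0.43517071,  0.02496178,  1.57399968, -0.01158663,
        1.13398902, -0.07507587]), 'joint_velocities': array([-0.00129049, -0.00026014, -0.0008147 , -0.00262999, -0.0002515 ,
       -0.00083915,  0.00077409]), 'tau': array([ 3.89278415e-03, -6.69123244e+01,  9.88624692e-01, -3.15149617e+01,
       -6.04766398e-02,  3.73144343e-02,  7.06794231e-05]), 'position': array([0.25915386, 0.56824066, 0.22601499]), 'orientation': array([-6.66889615e-01, -3.06982260e+00,  2.21822755e-03]), 'ft_force': array([-0.05230561,  0.39575394,  0.33437545]), 'moment': array([-0.03935033, -0.02915191, -0.01365959]), 'grip_force': 0.0, 'grip_width': 0.09175634158314083}
```

View pics/scene0.png

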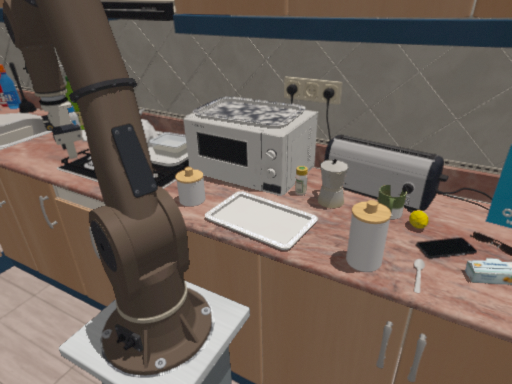

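View pics/top0.png

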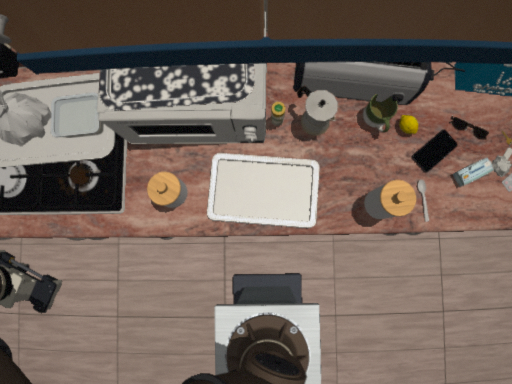

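The shorter jar is on the left: its lid is at about (166,190) in top and (190,177) in scene. The tray is at about (264,191) in top and the tall jar at about (396,198).

```bash
cat > h.py <<'E'
import numpy as np, cv2
from plant import camera_params, monitor, snapshot
from scipy.spatial.transform import Rotation as R
def ray(n,uv,z):
    p=camera_params(n)
    q=cv2.undistortPoints(np.array([[uv]],float),p["camera_matrix"],p["dist_coeffs"])[0,0]
    d=R.from_rotvec(p["attitude"]).apply([q[0],-q[1],-1]); c=p["xyz"]
    return c+d*(z-c[2])/d[2]
def proj(n,X):
    p=camera_params(n); r=R.from_rotvec(p["attitude"]).inv().apply(np.atleast_2d(X)-p["xyz"])
    return cv2.projectPoints(r*[1,-1,-1],np.zeros(3),np.zeros(3),p["camera_matrix"],p["dist_coeffs"])[0][:,0]
E
python3 - <<'E'
from h import *
t=cv2.imread("pics/top0.png"); s=cv2.imread("pics/scene0.png")
def wood(im,box):
    x0,y0,x1,y1=box; h=cv2.cvtColor(im[y0:y1,x0:x1],cv2.COLOR_BGR2HSV)
    m=cv2.inRange(h,(12,110,90),(28,255,255))
    n,l,st,c=cv2.connectedComponentsWithStats(m); i=1+st[1:,4].argmax()
    return m,st[i],c[i]+[x0,y0]
for b in ((140,165,195,215),(375,170,425,225)):
    m,st,c=wood(t,b); print(st,c,ray("top",c,.105),ray("top",c,.170))
m,st,c=wood(s,(165,160,215,190)); print(st,c,ray("scene",c,.112))
for uv in ((216,156),(319,160),(316,226),(209,220)): print(ray("top",uv,.014))
a=t[155:230,135:210]; b=t[145:235,200:330]
cv2.imwrite("pics/c.png",np.hstack([cv2.resize(a,(450,450),interpolation=2),cv2.resize(s[155:215,160:220],(340,450),interpolation=2)]))
for r in (proj("top",[[0.6,y,z] for y in (.2,.3) for z in (0,.131)]),): print(r)
E
```

```text
[  7   6  33  35 901] [163.09211987 188.01775805] [0.49756236 0.28982583 0.105     ] [0.48777415 0.27065394 0.17      ]
[   5    9   37   38 1027] [397.90652386 197.37098345] [ 0.45855644 -0.38044498  0.105     ] [ 0.45130089 -0.35609612  0.17      ]
[ 10   7  28  16 201] [186.46766169 175.23383085] [0.47875711 0.28328354 0.112     ]
[0.60996297 0.149915   0.014     ]
[ 0.59079836 -0.17277119  0.014     ]
[ 0.38549433 -0.15600176  0.014     ]
[0.40919768 0.17134593 0.014     ]
[[200.98671765 160.42219932]
 [192.55214335 150.24156268]
 [170.07526062 161.14062729]
 [157.81533627 151.13237611]]
```

View pics/c.png

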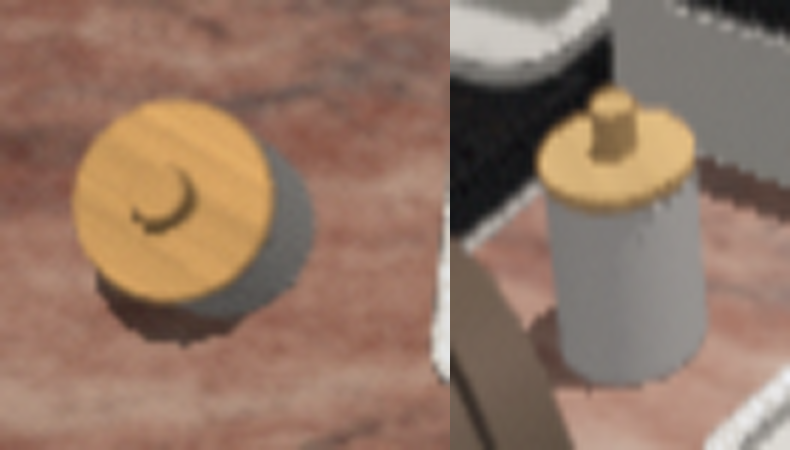

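```bash
python3 - <<'E'
from h import *
print(ray("top",(161.2,187.8),.131),ray("top",(163.4,187.8),.105),ray("scene",(188.8,168.3),.131),ray("scene",(189.3,175.9),.105))
for uv in ((125,143),(245,143),(125,122),(262,122)): print(ray("top",uv,0),ray("top",uv,.27))
print(ray("scene",(192,179),0),ray("scene",(268,191),0))
E
```

```text
[0.49436556 0.28757282 0.131     ] [0.49817759 0.28893721 0.105     ] [0.49665974 0.28438452 0.131     ] [0.48980737 0.28042938 0.105     ]
[0.66440899 0.45167116 0.        ] [0.58688174 0.34008661 0.27      ]
[0.65390114 0.05896738 0.        ] [0.57893892 0.0432442  0.27      ]
[0.73602029 0.45509239 0.        ] [0.64101229 0.3426727  0.27      ]
[0.72260007 0.00350695 0.        ] [0.63086803 0.001322   0.27      ]
[0.63169164 0.39254466 0.        ] [0.68522942 0.06878607 0.        ]
```

Emit:
jog_arm(series="0 0 0 -8.2; 0 0 0 -8.2; 0 0 0 -8.1; -0.02 -0.03 0 0; -0.03 -0.035 0 0; -0.03 -0.035 0 0; -0.03 -0.035 0 0; -0.03 -0.035 0 0; 0 0 0 0", jaw=0.07)

```text
clock: 1.0
position: [0.4047, 0.3919, 0.2266]
orientation: [0.016, 3.139, -0.006]
ft_force: [0.7, 0.4, -0.1]
grip_width: 0.0699
grip_force: 0.0
```

Emit:
jog_arm(series="-0.03 -0.035 0 0; -0.03 -0.035 0 0; -0.03 -0.035 0.02 0; 0 0 0.02 0; 0 0 0.02 0; 0 0 0 0; 0 0 0 0")

```text
clock: 1.7
position: [0.4888, 0.294, 0.1669]
orientation: [0.0, -3.141, 0.001]
ft_force: [0.2, -0.6, 0.6]
grip_width: 0.0699
grip_force: 0.0
```

```bash
python3 - <<'E'
from h import *
s=snapshot("scene"); t=snapshot("top"); print(monitor.read_state()["position"])
cv2.imwrite("pics/d.png",np.hstack([cv2.resize(t[140:230,125:205],(400,450),interpolation=2),cv2.resize(s[130:220,150:230],(400,450),interpolation=2)]))
E
```

```text
[0.48936855 0.29455935 0.16787233]
```

View pics/d.png

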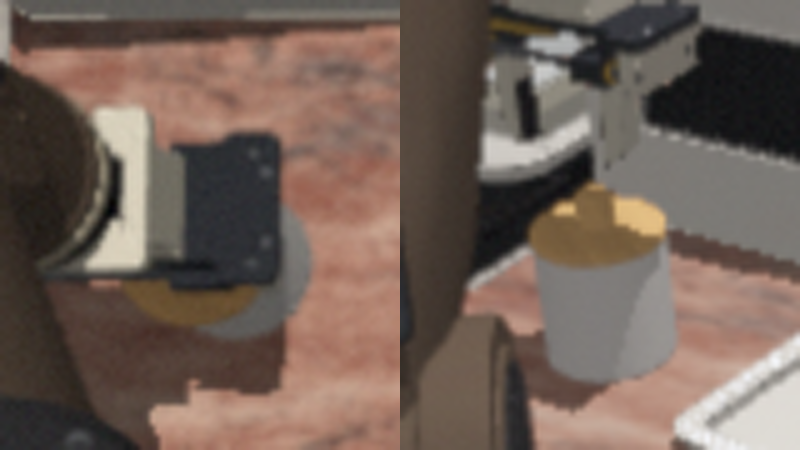

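The jaw is above the knob, with the tool about 6–8 mm off in x and y. I'm correcting that and going down.

Emit:
jog_arm(series="-0.006 -0.0075 0 0; 0 0 0.02 0; 0 0 0.02 0; 0 0 0.017 0; 0 0 0 0; 0 0 0 0", jaw=0.05)

```text
clock: 2.4
position: [0.4957, 0.2861, 0.1106]
orientation: [0.001, 3.141, 0.0]
ft_force: [-0.4, -0.3, 0.7]
grip_width: 0.05
grip_force: 0.0
```

```bash
python3 - <<'E'
from h import *
s=snapshot("scene"); print(monitor.read_state()["position"],monitor.read_state()["ft_force"])
cv2.imwrite("pics/e.png",cv2.resize(s[130:220,150:230],(533,600),interpolation=2))
E
```

```text
[0.4959028  0.28641698 0.11097236] [0.05347282 0.19836385 0.77151041]
```

View pics/e.png

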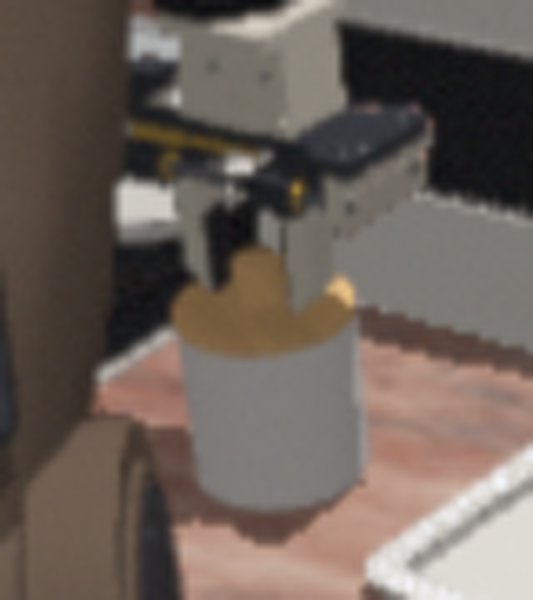

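The knob is between the fingers. I'm closing part way first to check the centring.

Emit:
jog_arm(series="0 0 0 0; 0 0 0 0; 0 0 0 0", jaw=0.033)

```text
clock: 2.75
position: [0.4954, 0.2866, 0.1105]
orientation: [0.0, 3.141, 0.001]
ft_force: [-0.7, -0.1, -0.3]
grip_width: 0.0338
grip_force: 0.3
```

Emit:
jog_arm(series="0 0 0 0; 0 0 0 0", jaw=0.0295)

```text
clock: 2.95
position: [0.4952, 0.2865, 0.11]
orientation: [0.0, 3.141, 0.001]
ft_force: [-0.1, 0.6, 1.3]
grip_width: 0.0297
grip_force: 0.3
```

Emit:
jog_arm(series="0 0 0 0; 0 0 0 0; 0 0 0 0; 0 0 0 0", jaw=0.015)

```text
clock: 3.35
position: [0.4952, 0.2868, 0.11]
orientation: [-0.0, 3.141, 0.001]
ft_force: [0.8, 3.4, 1.1]
grip_width: 0.0272
grip_force: 30.0
```

Emit:
jog_arm(series="0 0 -0.005 0; 0 0 -0.01 0; 0 0 -0.015 0; 0 0 -0.02 0; 0 0 -0.02 0; 0 0 0 0; 0 0 0 0")

```text
clock: 4.05
position: [0.4951, 0.2857, 0.1801]
orientation: [0.001, 3.141, -0.0]
ft_force: [0.0, 0.7, -0.3]
grip_width: 0.0272
grip_force: 30.0
```

```bash
python3 - <<'E'
from h import *
s=snapshot("scene"); st=monitor.read_state(); print(st["position"],st["ft_force"],st["grip_width"],st["grip_force"])
cv2.imwrite("pics/f.png",cv2.resize(s[100:270,140:340],(706,600),interpolation=2))
E
```

```text
[0.49471382 0.28555192 0.17935016] [ 0.26425572 -0.98645725 -0.14345879] 0.027312239254441144 29.999779164791107
```

View pics/f.png

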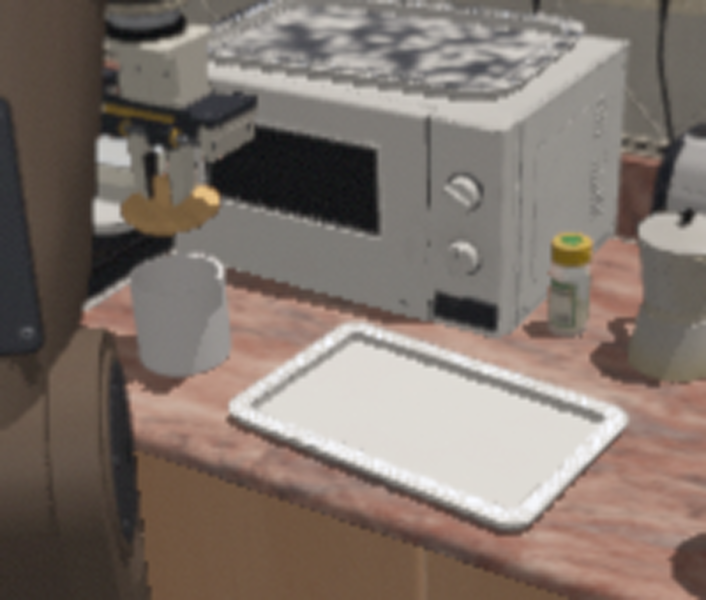

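The lid is held level and the jar is still in place. I'm carrying the lid to the tray.

Emit:
jog_arm(series="0 -0.015 0 0; -0.002 -0.03 0 0; -0.002 -0.04 0 0; 0 -0.04 0 0; 0 -0.04 0 0; 0 -0.04 0.01 0; 0 -0.04 0.02 0; 0 -0.027 0.02 0; 0 -0.015 0.02 0; 0 0 0.02 0")

```text
clock: 5.1
position: [0.4976, -0.0052, 0.0886]
orientation: [-0.008, -3.14, 0.003]
ft_force: [-0.4, 0.2, -1.2]
grip_width: 0.0271
grip_force: 30.0
```

Emit:
jog_arm(series="0 0 0.02 0; 0 0 0.015 0; 0 0 0.01 0; 0 0 0.005 0; 0 0 0 0; 0 0 0 0")

```text
clock: 5.7
position: [0.4992, -0.0009, 0.0402]
orientation: [0.001, 3.141, -0.0]
ft_force: [0.3, 0.8, -0.6]
grip_width: 0.0273
grip_force: 30.0
```

Now about 15 mm above the floor. I'm lowering in small steps until contact.

Emit:
jog_arm(series="0 0 0.004 0; 0 0 0.004 0; 0 0 0.003 0; 0 0 0.002 0; 0 0 0 0; 0 0 0 0")

```text
clock: 6.3
position: [0.499, -0.0007, 0.0268]
orientation: [-0.001, -3.141, -0.0]
ft_force: [-0.4, 0.0, 0.4]
grip_width: 0.0271
grip_force: 30.0
```

Emit:
jog_arm(series="0 0 0.001 0; 0 0 0 0; 0 0 0 0")

```text
clock: 6.6
position: [0.4991, -0.0007, 0.0259]
orientation: [0.0, 3.141, 0.0]
ft_force: [0.3, 0.2, -0.9]
grip_width: 0.0272
grip_force: 30.0
```

Emit:
jog_arm(series="0 0 0.001 0; 0 0 0 0; 0 0 0 0")

```text
clock: 6.9
position: [0.4992, -0.0007, 0.0254]
orientation: [0.0, 3.141, 0.0]
ft_force: [-1.8, 0.1, 8.5]
grip_width: 0.0272
grip_force: 30.0
```

The force rose to 8.5 N, so the lid is on the tray floor. I'm releasing it and rising.

Emit:
jog_arm(series="0 0 0 0; 0 0 0 0; 0 0 0 0; 0 0 0 0", jaw=0.05)

```text
clock: 7.3
position: [0.499, -0.0007, 0.0247]
orientation: [-0.0, -3.142, -0.0]
ft_force: [0.1, -0.9, -0.4]
grip_width: 0.0491
grip_force: 0.0
```

Emit:
jog_arm(series="0 0 -0.01 0; 0 0 -0.02 0; 0 0 -0.03 0; 0 0 -0.04 0; 0 0 -0.04 0; 0 0 -0.03 0; 0 0 -0.01 0; 0 0 0 0; 0 0 0 0; 0 0 0 0")

```text
clock: 8.3
position: [0.498, -0.0008, 0.2034]
orientation: [-0.0, -3.139, 0.0]
ft_force: [0.1, -0.0, 0.4]
grip_width: 0.0502
grip_force: 0.0
```

```bash
python3 - <<'E'
from h import *
s=snapshot("scene"); st=monitor.read_state(); print(st["position"],st["ft_force"],st["grip_width"],st["clock"])
cv2.imwrite("pics/g.png",cv2.resize(s[90:280,140:420],(800,543),interpolation=2))
E
```

```text
[ 0.49810006 -0.00075452  0.20341682] [-0.32639007  0.69049201  0.11616407] 0.050192737555134134 8.35
```

View pics/g.png

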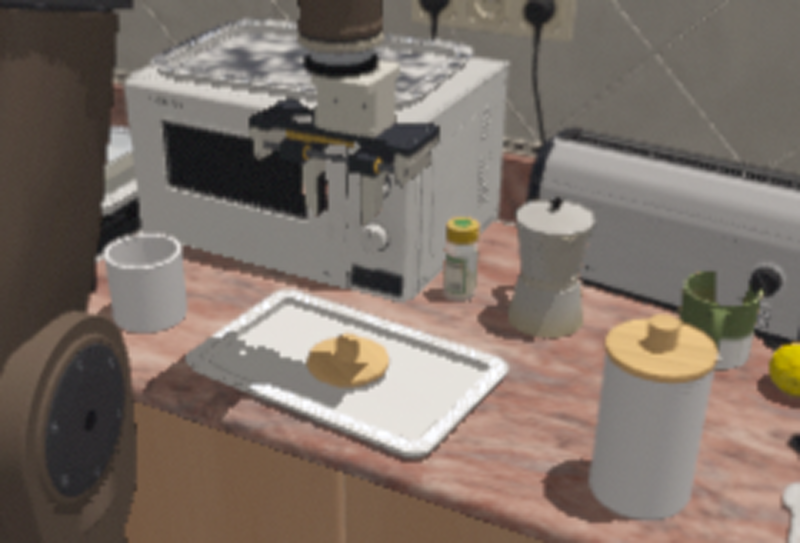

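The lid lies flat with the knob up mid-tray, at crop pixel (347,360). The short jar is open and standing at (147,283), and the tall jar is still closed at (655,420). The gripper is clear, so I'm handing in.

```bash
python3 -c "
from plant import ctrl
print(ctrl.close_job())"
```

```text
the job is handed in; nothing more can be done
None
```

The short jar's lid is lying flat, knob up, near the middle of the tray; the jar is open where it stood, the taller jar was left closed and untouched, and the job was handed in at about 8.4 s.

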